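Index the breakfast carousel to its next stop

TASK

Turn the breakfast carousel on to its next stop: pull the black knob of its sprung index pin up until the pin is out of its hole, swing the tray counter-clockwise (seen from above), and let the pin drop fully into the very next hole, not the one after. That hole is hidden under the tray and can only be felt: never force the tray sideways against a pin that is in a hole, leave everything on the tray standing, disturb nothing else on the table, and let go at the end.

Things in the scene. Friction and masses are not known exactly. Their poses are not given: they have to be found in the camera images.
- stand: fixed foot of the carousel: a wooden disc 176 mm across under the tray, origin on the table on the carousel's vertical axis, its z up. The whole carousel stands at a different place and yaw each time. Under the tray sits a level steel index plate with holes on a 120 mm radius, out of sight
- axis (a point): point on the carousel's vertical turning axis at the height of the tray's upper face (46 mm above the table). The tray is a round wooden disc 300 mm across, 12 mm thick, with 34 mm of air and stand below it
- tray (a joint): turn of the tray about its vertical axis, rad; 0 in the home hole (the start), grows counter-clockwise seen from above, range -0.2 to 1.95. The next hole lies between 0.75 and 1.15 (differs every time; it cannot be seen or measured beforehand), the one after it 0.75 further. It turns with light friction: about 1 N at the knob, about 2.5 N while the pin drags on the plate
- knob (a point): middle of the pin's knob: a black upright cylinder 26 mm across and 27 mm high, 120 mm from the axis, on the tray's side nearest the robot, 89 mm above the table with the pin home; free all round it, over a 14 mm high, 30 mm wide dark steel boss on the tray (boss top 60 mm above the table). It moves up and down with the pin and round with the tray
- pin (a joint): lift of the sprung pin, m: 0 with the pin fully home in a hole; 0.008 with its tip resting on the plate between holes; over 0.008 clear of the plate; end stop at 0.016. The spring always pushes it down, with 6 N at 0 and 8.4 N at 0.008 (300 N/m). Let go over the plate, the pin rests on it and slides along it with the tray, and drops by itself into the first hole that it comes over; it then blocks the tray
- pin_shank: hidden flat-ended steel shank of the pin, 8 mm across, in a 10.4 mm wide hole 8 mm deep when home; a bending load on it above 20 N is too much. Origin at the table's height under the knob (rises with the pin)
- jam_jar: jam jar with white lid, 68 mm across, 84 mm high, loose on the tray; origin in the centre of its base, z up
- yoghurt: yoghurt tub, 72 mm across, 71 mm high, loose on the tray; origin in the centre of its base, z up
- salt_shaker: salt shaker, 44 mm across, 90 mm high, loose on the tray; origin in the centre of its base, z up
- honey_jar: bystander: honey jar, 68 mm across, 112 mm high, loose on the table at the robot's right; origin in the centre of its base
- mandarin: bystander: mandarin, 55 mm across, 48 mm high, loose on the table at the right; origin at its underside
- croissant: bystander: croissant, 107 x 62 x 37 mm, loose on the table in front of the carousel; origin at its underside
- lemon: bystander: lemon, 78 x 55 x 56 mm, loose on the table at the left; origin at its underside
Not all that is in view belongs to the job. Leave any blue or red look-alike of the salt_shaker alone.

How it is judged:
By the outcome, as a careful person would: the job done as asked, in the order asked, and still so for the second after the job is handed in, with the robot touching nothing.
It also fails if it takes over 51 s, if anything falls off the work surface, if the arm or the gripper's body presses on something with over 40 N, if the wrist force passes 120 N, or if a joint passes its speed limit or range.

ROBOT

A 7-joint arm with a two-finger parallel gripper is mounted at the origin on a cart in front of the work surface, level with it; the furniture and walls round the work are solid. World frame = base frame: x ahead of the robot, y to its left, z up, the work surface at z = 0. Lengths are in m, angles in degrees, forces in N, time in s.
With the tool pointing down it reaches from about 0.4 to 0.85 m from the base axis. Payload 4.5 kg.
Tool frame: the origin (TCP) lies on the front face of the gripper's body, between the roots of the fingers; the fingertips stand 64 mm ahead of it and the grasp point (between the pads) lies 45 mm ahead of it; z points along the fingers, y is the line along which they close (so a half turn about z gives the same grasp; the last joint's range is limited). The gripper opens to 88 mm and grips with 3 to 60 N. Pads are 18 mm wide; open, the fingers measure 123 mm over their backs; the gripper's body (75 mm by 187 mm) begins 45 mm behind the grasp point.
Start: joints at [75.447, 39.483, -11.15, 89.685, 9.013, 51.709, -12.324], TCP at [0.177, -0.599, 0.303] pointing down, gripper open.
Joint ranges: [-172.22, 172.22], [-26.19, 119.32], [-84.43, 86.54], [7.71, 146.69], [-57.33, 237.33], [2.42, 119.75], [-152.13, 152.13]. Speed limits (degrees/s): [147.25, 147.25, 180, 180, 180, 180, 180].

INTERFACE

Orientations are given as [roll, pitch, yaw] about the fixed x, y, z axes, in that order (R = Rz(yaw) Ry(pitch) Rx(roll)).
In Python, from station import observe, read_camera, calibration, hand_in gives the robot as it stands.
- The arm moves only by the tool apply_moves, never from a script. Its argument "commands" is a list that holds one entry, the list of rows, each a list of 7 numbers: the turn, a rotation vector about the tool's x, y, z in degrees, then the shift along the tool's x, y, z in mm, then the opening, from 0 (shut) to 1 (fully open). A call has 1 to 20 rows; each row shifts and turns the commanded pose from where the row before left it, along the tool's axes as they then stand; what a row does not reach is not made up. A row lasts 1/10 s, in which the tool goes at most 50 mm and 8.59 degrees, less where a joint would pass 70% of its speed; a pose out of reach is approached as far as the arm can. A call is refused whole if a number of a shift passes 50 or a number of a turn 8.59, either way. A call with a gripper value outside its range is refused whole. The fingers move at their own pace and stop on an object; "grip_force" is the grip in N (left out, the last holds). Time passes only in rows, so rows that do not move let the fingers close. It gives the time, the measured TCP pose, the force, the opening and the grip force at its end, in the units of the state.
- observe(): the state, without advancing time (a new reading comes with each control period).
- read_camera(name): name is "scene" or "top"; returns (picture, depth): 480x640x3 uint8, red, green, blue; 480x640 float32, m along the optical axis (not along the pixel's ray), 0 where there is no reading.
- calibration(name): a dict with "fx", "fy", "cx", "cy" (pixels), "view" (4x4, takes a point from world to camera coordinates). Camera axes: x right, y up, looking along -z (the intrinsics and any distortion apply to the point x, -y, -z); pixel columns grow to the right and rows downward; lengths in m; the calibration is good to about 2 mm. A picture is of the moment at which its call begins. calibration takes no time and is no camera call.
- hand_in(): hands the job in; it is judged then, once.
The state is a dict: "t": time; "q": joint angles; "qd": joint speeds; "tau": joint torques, N m; "position": TCP position; "tcp_rot": TCP orientation; "ft_force": force on the tool from outside, world axes, zero at the start; "moment": the same for the moment, N m; "opening": finger opening in m; "gripper_force": force on a finger pad.
Only numpy, scipy, OpenCV 4.12 (cv2) and the standard library are available. Lean on these libraries where they do the work, as an engineer would, in place of code of your own. Each camera call takes 0.05 s, during which the arm holds its last target. There are 200 camera calls.

## Working session

There is one attempt and no reset: what is moved stays moved. The work goes in short steps, Python scripts to look and compute and a tool call to move; the robot and the scene stay as the last step left them, time stands still between calls to the robot, and variables do not carry over. Pictures are saved under pics/ and viewed, at most 10 in all, crops included, and the job is handed in when it is done.

Besides the shell and the picture viewer there is one more tool, called after ">>>" as name([rows], argument=value, ...), one row to a line, values as JSON. apply_moves: Moves the arm, as the interface text tells. Its arguments: {"type":"object","properties":{"commands":{"type":"array","items":{"type":"array","items":{"type":"array","items":{"type":"number"}}}},"grip_force":{"type":"number"}},"required":["commands"]}

```bash
mkdir -p pics; ls; cat > h.py <<'E'
import numpy as np,cv2
from station import observe, read_camera, calibration, hand_in
def look(name,fn=None):
    im,d=read_camera(name)
    if fn: cv2.imwrite('pics/'+fn,im[:,:,::-1])
    c=calibration(name); v,u=np.mgrid[:480,:640]
    P=np.stack([(u-c['cx'])/c['fx']*d,-(v-c['cy'])/c['fy']*d,-d,np.ones_like(d)],-1)@np.linalg.inv(c['view']).T
    P=P[...,:3]; P[d==0]=np.nan
    return im,P
E
python3 - <<'E'
from h import *
for n in('top','scene'):
    im,P=look(n,n+'0.png'); print(n,{k:v for k,v in calibration(n).items()})
    np.save(n+'P.npy',P); np.save(n+'I.npy',im)
print(observe())
E
```

```text
pics
top {'fx': 559.0868155128452, 'fy': 559.0868155128452, 'cx': 314.1518127645149, 'cy': 239.8749072730351, 'view': array([[-0.02066818, -0.99977278, -0.00521717, -0.01279206],
       [ 0.98700233, -0.02123545,  0.15929673, -0.56448728],
       [-0.15937133, -0.00185699,  0.98721696, -1.45380413],
       [ 0.        ,  0.        ,  0.        ,  1.        ]])}
scene {'fx': 525.6204444457416, 'fy': 525.6204444457416, 'cx': 312.52670213536544, 'cy': 233.12316545776758, 'view': array([[-0.74665087, -0.66520399,  0.00401663,  0.3966583 ],
       [ 0.39779048, -0.44163968,  0.80418725, -0.29330103],
       [-0.53317467,  0.60204488,  0.59436246, -1.19769113],
       [ 0.        ,  0.        ,  0.        ,  1.        ]])}
{'t': 0.1, 'q': array([ 75.44649079,  39.52786817, -11.1473339 ,  89.73817362,
         9.01285174,  51.71017943, -12.32379341]), 'qd': array([ 0.06342147, -0.18252917, -0.00972648, -0.18847635,  0.00167559,
       -0.04314811, -0.07552102]), 'tau': array([-3.06765258e-03, -5.28505647e+01, -1.27121653e+00, -1.53837723e+01,
       -5.24387928e-02,  1.98456815e-03,  4.77341916e-05]), 'position': array([ 0.17725783, -0.59885608,  0.3020001 ]), 'tcp_rot': array([-1.79905951e+02,  5.82369926e-03,  1.64967205e+01]), 'ft_force': array([ 0.44945341,  0.37448628, -0.02555509]), 'moment': array([0.03269464, 0.00998305, 0.01572538]), 'gripper_force': 0.0, 'opening': 0.08844800481873195}
```

View pics/top0.png

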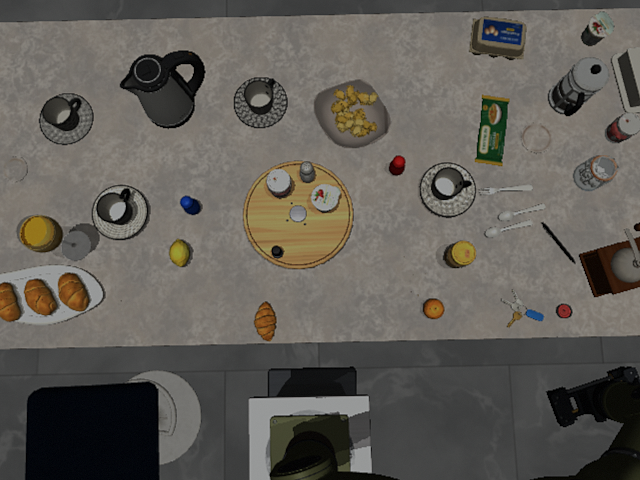

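View pics/scene0.png

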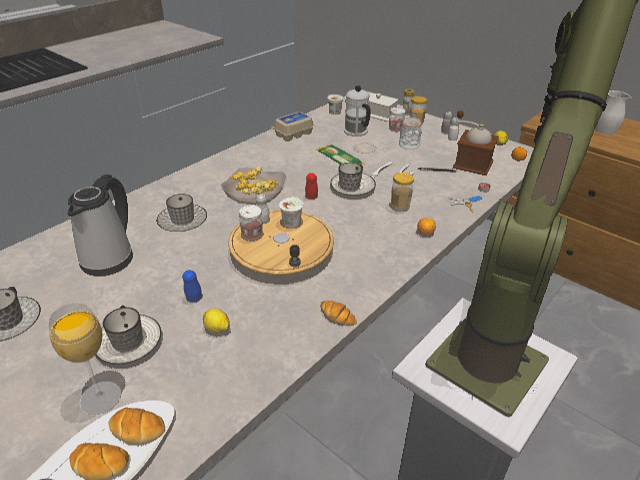

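The top view shows the tray centred at about (298,214), the knob at (278,252), the items on the far side of the tray, and the croissant at (265,320). Next I'll measure these.

```bash
python3 - <<'E'
from h import *
P=np.load('topP.npy');I=np.load('topI.npy').astype(int)
# tray face: height ~46mm, fit circle
m=(abs(P[...,2]-.046)<.006); m[:140]=0;m[290:]=0;m[:,:230]=0;m[:,370:]=0
cs,_=cv2.findContours(m.astype(np.uint8),cv2.RETR_EXTERNAL,cv2.CHAIN_APPROX_NONE)
c=max(cs,key=cv2.contourArea)[:,0]; h=cv2.convexHull(c)[:,0]
q=P[c[:,1],c[:,0],:2]
(cx,cy),r=cv2.minEnclosingCircle(q.astype(np.float32)); print('axis',cx,cy,r, np.median(P[m][:,2]))
k=(P[...,2]>.07)&(np.hypot(P[...,0]-cx,P[...,1]-cy)<.14); 
n,l,s,ce=cv2.connectedComponentsWithStats(k.astype(np.uint8))
for i in range(1,n):
    if s[i,4]<20: continue
    p=P[l==i]; t=p[p[:,2]>np.percentile(p[:,2],90)-.008]
    a,b=(t.max(0)+t.min(0))/2,(t.max(0)-t.min(0)); print(ce[i],s[i,4],a.round(4),b.round(3),t[:,2].max(),'R',np.hypot(a[0]-cx,a[1]-cy),np.degrees(np.arctan2(a[1]-cy,a[0]-cx)))
for nm,(u0,u1,v0,v1) in dict(cro=(245,285,295,345),lemon=(160,200,230,275)).items():
    p=P[v0:v1,u0:u1].reshape(-1,3);p=p[p[:,2]>.012];print(nm,p.min(0),p.max(0))
P=np.load('sceneP.npy')
k=(P[...,2]>.078)&(P[...,2]<.115)&(np.hypot(P[...,0]-cx,P[...,1]-cy)<.14)&(P[...,0]<cx-.06)
print(P[k].min(0),P[k].max(0),k.sum())
E
```

```text
axis 0.6378627419471741 0.017649147659540176 0.14970898628234863 0.045951806292444664
[306.75289575 171.14285714] 259 [ 0.743  -0.0078  0.1331] [0.028 0.031 0.013] 0.1396267146594352 R 0.10812827387832831 -13.595569151599912
[278.95070423 182.22711268] 568 [0.7079 0.0637 0.1322] [0.06  0.06  0.013] 0.13884531266332512 R 0.08385127865082144 33.33464002340062
[325.22838499 196.40130506] 613 [ 0.666  -0.0567  0.1187] [0.068 0.076 0.015] 0.126042535068968 R 0.07949604249307524 -69.28901173699626
[276.37931034 250.04597701] 87 [0.5324 0.0728 0.1026] [0.024 0.023 0.01 ] 0.10776954621760759 R 0.11898625424080314 152.408208035101
cro [0.30468734 0.08418136 0.01203764] [0.40501664 0.14053909 0.04082604]
lemon [0.48505348 0.30073546 0.01364597] [0.57978866 0.36726564 0.05916163]
[0.5124099  0.06759711 0.07810743] [0.53781225 0.09217705 0.1043388 ] 101
```

```bash
cat >> h.py <<'E'
AX=np.array([.6379,.0176])
def plan(tx,ty,tz,yaw,n,op=1):
    s=observe(); p=np.array(s['position']); y0=s['tcp_rot'][2]; dy=(yaw-y0+180)%360-180
    D=(np.array([tx,ty,tz])-p)/n
    for i in range(n):
        a=np.radians(y0+dy*i/n); print([0,0,round(-dy/n,2),round(D[0]*1e3*np.cos(a)+D[1]*1e3*np.sin(a),1),round((D[0]*np.sin(a)-D[1]*np.cos(a))*1e3,1),round(-D[2]*1e3,1),op],end=',\n')
E
python3 -c "
from h import *
plan(.532,.0735,.25,-27.6,18)"
```

```text
[0, 0, np.float64(2.45), np.float64(29.5), np.float64(-30.2), np.float64(2.9), 1],
[0, 0, np.float64(2.45), np.float64(28.2), np.float64(-31.5), np.float64(2.9), 1],
[0, 0, np.float64(2.45), np.float64(26.8), np.float64(-32.6), np.float64(2.9), 1],
[0, 0, np.float64(2.45), np.float64(25.4), np.float64(-33.7), np.float64(2.9), 1],
[0, 0, np.float64(2.45), np.float64(23.9), np.float64(-34.8), np.float64(2.9), 1],
[0, 0, np.float64(2.45), np.float64(22.4), np.float64(-35.8), np.float64(2.9), 1],
[0, 0, np.float64(2.45), np.float64(20.9), np.float64(-36.7), np.float64(2.9), 1],
[0, 0, np.float64(2.45), np.float64(19.3), np.float64(-37.6), np.float64(2.9), 1],
[0, 0, np.float64(2.45), np.float64(17.7), np.float64(-38.4), np.float64(2.9), 1],
[0, 0, np.float64(2.45), np.float64(16.0), np.float64(-39.1), np.float64(2.9), 1],
[0, 0, np.float64(2.45), np.float64(14.3), np.float64(-39.7), np.float64(2.9), 1],
[0, 0, np.float64(2.45), np.float64(12.6), np.float64(-40.3), np.float64(2.9), 1],
[0, 0, np.float64(2.45), np.float64(10.9), np.float64(-40.8), np.float64(2.9), 1],
[0, 0, np.float64(2.45), np.float64(9.1), np.float64(-41.2), np.float64(2.9), 1],
[0, 0, np.float64(2.45), np.float64(7.3), np.float64(-41.6), np.float64(2.9), 1],
[0, 0, np.float64(2.45), np.float64(5.6), np.float64(-41.9), np.float64(2.9), 1],
[0, 0, np.float64(2.45), np.float64(3.8), np.float64(-42.1), np.float64(2.9), 1],
[0, 0, np.float64(2.45), np.float64(2.0), np.float64(-42.2), np.float64(2.9), 1],
```

>>> apply_moves([
  [[0,0,2.45,29.5,-30.2,3,0.6],[0,0,2.45,28.2,-31.5,3,0.6],[0,0,2.45,26.8,-32.6,3,0.6],[0,0,2.45,25.4,-33.7,3,0.6],[0,0,2.45,24,-34.8,3,0.6],[0,0,2.45,22.4,-35.8,3,0.6],[0,0,2.45,21,-36.7,3,0.6],[0,0,2.45,19.3,-37.6,3,0.6],[0,0,2.45,17.7,-38.4,3,0.6],[0,0,2.45,16,-39.1,3,0.6],[0,0,2.45,14.3,-39.7,3,0.6],[0,0,2.45,12.6,-40.3,3,0.6],[0,0,2.45,10.9,-40.8,3,0.6],[0,0,2.45,9.1,-41.2,3,0.6],[0,0,2.45,7.3,-41.6,3,0.6],[0,0,2.45,5.6,-41.9,3,0.6],[0,0,2.45,3.8,-42.1,3,0.6],[0,0,2.45,2,-42.2,3,0.6],[0,0,0,0,0,0,0.6]],
], grip_force=3)

```text
t: 2.0
position: [0.5346, 0.0806, 0.2478]
tcp_rot: [-179.7, 0.0, -27.1]
ft_force: [0.2, -0.3, -0.1]
opening: 0.0529
gripper_force: 0.0
```

```bash
python3 - <<'E'
from h import *
def proj(n,p):
    c=calibration(n);q=c['view']@np.r_[p,1];return [c['fx']*q[0]/-q[2]+c['cx'],c['fy']*-q[1]/-q[2]+c['cy']]
out=[]
for n in('top','scene'):
    I=np.load(n+'I.npy')[:,:,::-1]
    u,v=map(int,proj(n,[.532,.0735,.089])); w=20
    c=cv2.resize(I[v-w:v+w,u-w:u+w],(400,400),interpolation=cv2.INTER_NEAREST)
    for z in(.0755,.1025):
        a=np.linspace(0,6.28,40)
        pts=np.array([proj(n,[.532+.013*np.cos(t),.0735+.013*np.sin(t),z]) for t in a])
        pts=((pts-[u-w,v-w]+.5)*10).astype(int); cv2.polylines(c,[pts],True,(0,255,0) if z>.09 else (0,0,255),1)
    out.append(c)
cv2.imwrite('pics/k.png',np.hstack(out))
E
```

```text
(no output)
```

View pics/k.png

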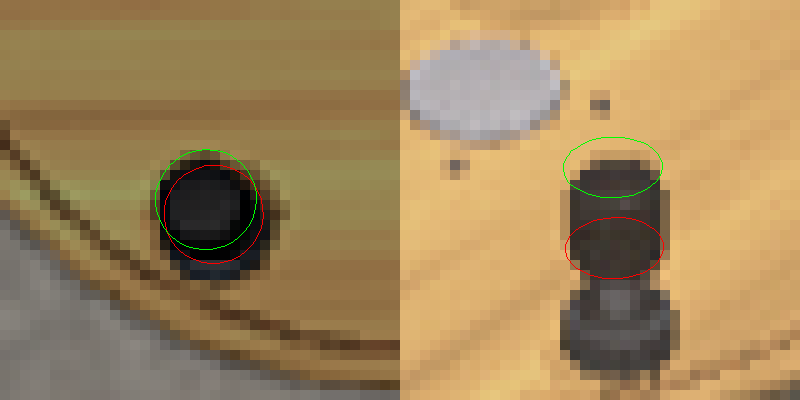

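The overlay puts the knob about 2 mm nearer the robot than I first measured, at roughly (0.530, 0.073). I'll descend there.

```bash
python3 -c "
from h import *
plan(.530,.073,.136,-27.6,8)"
```

```text
[0, 0, np.float64(0.07), np.float64(-0.1), np.float64(1.1), np.float64(14.0), 1],
[0, 0, np.float64(0.07), np.float64(-0.1), np.float64(1.1), np.float64(14.0), 1],
[0, 0, np.float64(0.07), np.float64(-0.1), np.float64(1.1), np.float64(14.0), 1],
[0, 0, np.float64(0.07), np.float64(-0.1), np.float64(1.1), np.float64(14.0), 1],
[0, 0, np.float64(0.07), np.float64(-0.1), np.float64(1.1), np.float64(14.0), 1],
[0, 0, np.float64(0.07), np.float64(-0.1), np.float64(1.1), np.float64(14.0), 1],
[0, 0, np.float64(0.07), np.float64(-0.1), np.float64(1.1), np.float64(14.0), 1],
[0, 0, np.float64(0.07), np.float64(-0.1), np.float64(1.1), np.float64(14.0), 1],
```

Open to 53 mm, which leaves about 13 mm on each side of the knob.

>>> apply_moves([
  [[0,0,0,-0.1,2,3,0.6],[0,0,0,-0.1,2,3,0.6],[0,0,0,-0.1,2,10,0.6],[0,0,0,-0.1,2,15,0.6],[0,0,0,-0.1,1,20,0.6],[0,0,0,0,0,20,0.6],[0,0,0,0,0,20,0.6],[0,0,0,0,0,15,0.6],[0,0,0,0,0,6,0.6],[0,0,0,0,0,0,0.6]],
], grip_force=3)

```text
t: 3.0
position: [0.5272, 0.0641, 0.1359]
tcp_rot: [179.9, 0.1, -27.7]
ft_force: [-0.2, 1.0, 0.5]
opening: 0.0529
gripper_force: 0.0
```

```bash
python3 - <<'E'
from h import *
im,P=look('scene'); cv2.imwrite('pics/s1.png',cv2.resize(im[180:320,200:387,::-1],(748,560),interpolation=cv2.INTER_CUBIC)); print(observe()['position'],observe()['tcp_rot'])
E
```

```text
[0.52767624 0.06436826 0.13657888] [ 1.79960677e+02  2.39116459e-02 -2.76849056e+01]
```

View pics/s1.png

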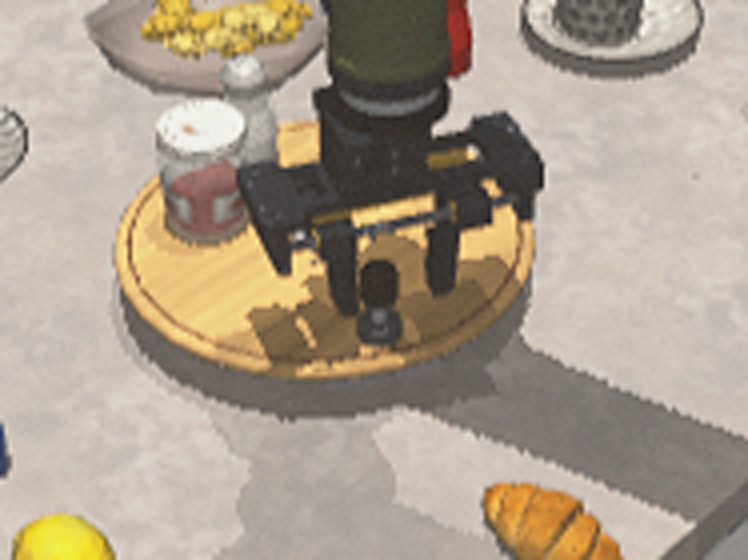

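The gripper sits about 9 mm past the knob along tool y: the knob is at (380,285) and the fingers' midpoint is at about (392,275). I'll shift back, let it settle and close gently.

>>> apply_moves([
  [[0,0,0,-0.5,-3,1,0.6],[0,0,0,-0.5,-3.5,1,0.6],[0,0,0,-0.5,-2,0,0.6],[0,0,0,0,0,0,0.6],[0,0,0,0,0,0,0.6]],
], grip_force=3)

```text
t: 3.55
position: [0.5306, 0.0737, 0.1349]
tcp_rot: [-180.0, -0.0, -27.6]
ft_force: [0.0, -0.2, 0.0]
opening: 0.0527
gripper_force: 0.0
```

>>> apply_moves([
  [[0,0,0,0,0,0,0.45],[0,0,0,0,0,0,0.38],[0,0,0,0,0,0,0.36]],
], grip_force=3)

```text
t: 3.85
position: [0.5306, 0.0734, 0.1347]
tcp_rot: [180.0, -0.0, -27.6]
ft_force: [-0.2, -0.4, -0.0]
opening: 0.0327
gripper_force: 0.0
```

>>> apply_moves([
  [[0,0,0,0,0,0,0.34],[0,0,0,0,0,0,0.32],[0,0,0,0,0,0,0.3]],
], grip_force=3)

```text
t: 4.15
position: [0.5306, 0.0737, 0.1347]
tcp_rot: [-180.0, -0.0, -27.6]
ft_force: [0.5, 0.3, -0.2]
opening: 0.0264
gripper_force: 0.2
```

>>> apply_moves([
  [[0,0,0,0,0,0,0.2],[0,0,0,0,0,0,0.2]],
], grip_force=5)

```text
t: 4.35
position: [0.5307, 0.0737, 0.1347]
tcp_rot: [-180.0, -0.0, -27.6]
ft_force: [0.5, -0.3, -0.5]
opening: 0.0251
gripper_force: 5.0
```

>>> apply_moves([
  [[0,0,0,0,0,0,0],[0,0,0,0,0,0,0],[0,0,0,0,0,0,0]],
], grip_force=25)

```text
t: 4.65
position: [0.5307, 0.0736, 0.1347]
tcp_rot: [-180.0, -0.0, -27.6]
ft_force: [0.4, 1.2, -0.0]
opening: 0.0247
gripper_force: 25.0
```

Gripped with almost no side load. Now lift 12 mm.

>>> apply_moves([
  [[0,0,0,0,0,-1,0],[0,0,0,0,0,-2,0],[0,0,0,0,0,-3,0],[0,0,0,0,0,-3,0],[0,0,0,0,0,-3,0],[0,0,0,0,0,0,0],[0,0,0,0,0,0,0]],
], grip_force=30)

```text
t: 5.35
position: [0.5305, 0.0735, 0.1467]
tcp_rot: [180.0, -0.0, -27.6]
ft_force: [2.6, -0.8, -10.3]
opening: 0.0244
gripper_force: 30.0
```

>>> apply_moves([
  [[0,0,-0.5,0,1.05,0,0],[0,0,-1,0.02,2.1,0,0],[0,0,-2,0.07,4.2,0,0],[0,0,-3,0.16,6.3,0,0],[0,0,-3,0.16,6.3,0,0],[0,0,-3,0.16,6.3,0,0],[0,0,-3,0.16,6.3,0,0],[0,0,-2,0.07,4.2,0,0],[0,0,-1.5,0.04,3.15,0,0],[0,0,-0.5,0,1.05,0,0],[0,0,-0.5,0,1.05,0,0],[0,0,0,0,0,0,0],[0,0,0,0,0,0,0]],
])

```text
t: 6.65
position: [0.5181, 0.0337, 0.1467]
tcp_rot: [180.0, -0.0, -7.6]
ft_force: [2.9, 0.9, -10.9]
opening: 0.0242
gripper_force: 30.0
```

```bash
cat >> h.py <<'E'
def st():
    s=observe(); p=s['position']-np.r_[AX,0]; f=s['ft_force']; a=np.arctan2(p[1],p[0])%(2*np.pi)
    r=np.array([np.cos(a),np.sin(a)]); print('t',s['t'],'rad from home',round(a-np.radians(152.5),4),'r',np.hypot(p[0],p[1]).round(4),'z',p[2].round(4),'yawrel',round(s['tcp_rot'][2]+27.6,2),'f rad/tan/z',(f[:2]@r).round(2),(f[:2]@[-r[1],r[0]]).round(2),f[2].round(2),'open',round(s['opening'],4))
E
python3 -c "
from h import *
st()"
```

```text
t 6.65 rad from home 0.3467 r 0.1208 z 0.1467 yawrel 19.99 f rad/tan/z -2.71 -1.25 -10.9 open 0.0242
```

>>> apply_moves([
  [[0,0,-0.5,0,1.05,0,0],[0,0,-1,0.02,2.1,0,0],[0,0,-2,0.07,4.2,0,0],[0,0,-3,0.16,6.3,0,0],[0,0,-3,0.16,6.3,0,0],[0,0,-3,0.16,6.3,0,0],[0,0,-2.5,0.11,5.25,0,0],[0,0,-2,0.07,4.2,0,0],[0,0,-1,0.02,2.1,0,0],[0,0,-0.5,0,1.05,0,0],[0,0,-0.5,0,1.05,0,0],[0,0,0,0,0,0,0],[0,0,0,0,0,0,0]],
])

```text
t: 7.95
position: [0.5199, -0.0058, 0.1468]
tcp_rot: [-180.0, -0.1, 11.5]
ft_force: [3.7, 3.8, -10.6]
opening: 0.0245
gripper_force: 30.0
```

```bash
python3 -c "
from h import *
st()"
```

```text
t 7.95 rad from home 0.6759 r 0.1203 z 0.1468 yawrel 39.13 f rad/tan/z -4.39 -3.0 -10.57 open 0.0245
```

>>> apply_moves([
  [[0,0,0,0,0,1,0],[0,0,0,0,0,1.5,0],[0,0,0,0,0,1.5,0],[0,0,0,0,0,0,0],[0,0,0,0,0,0,0]],
])

```text
t: 8.45
position: [0.5199, -0.0058, 0.1429]
tcp_rot: [-180.0, -0.1, 11.5]
ft_force: [4.7, 3.3, -9.5]
opening: 0.0244
gripper_force: 30.0
```

>>> apply_moves([
  [[0,0,0,0,0,0,0.3],[0,0,0,0,0,0,0.32],[0,0,0,0,0,0,0.34],[0,0,0,0,0,2,0.34],[0,0,0,0,0,2,0.34],[0,0,0,0,0,0,0.34]],
])

```text
t: 9.05
position: [0.5188, -0.0063, 0.1384]
tcp_rot: [180.0, 0.1, 11.4]
ft_force: [0.8, -0.9, -0.3]
opening: 0.03
gripper_force: 0.0
```

```bash
python3 -c "
from h import *
st()"
```

```text
t 9.05 rad from home 0.6777 r 0.1214 z 0.1384 yawrel 38.99 f rad/tan/z -0.64 1.02 -0.3 open 0.03
```

>>> apply_moves([
  [[0,0,-0.5,0,1.05,0,0.34],[0,0,-0.75,0.01,1.57,0,0.34],[0,0,-0.75,0.01,1.57,0,0.34],[0,0,-0.75,0.01,1.57,0,0.34],[0,0,-0.75,0.01,1.57,0,0.34],[0,0,-0.5,0,1.05,0,0.34],[0,0,0,0,0,0,0.34]],
])

```text
t: 9.75
position: [0.5212, -0.0145, 0.1387]
tcp_rot: [180.0, -0.0, 15.4]
ft_force: [0.1, 1.2, -0.7]
opening: 0.0302
gripper_force: 0.7
```

```bash
python3 -c "
from h import *
st()"
```

```text
t 9.75 rad from home 0.7485 r 0.1211 z 0.1387 yawrel 42.99 f rad/tan/z -0.38 -1.1 -0.71 open 0.0302
```

>>> apply_moves([
  [[0,0,-0.5,0.01,1.05,0,0.34],[0,0,-0.5,0.01,1.05,0,0.34],[0,0,-0.5,0.01,1.05,0,0.34]],
])

```text
t: 10.05
position: [0.522, -0.0172, 0.1387]
tcp_rot: [180.0, -0.0, 16.9]
ft_force: [0.6, 3.5, -0.2]
opening: 0.0299
gripper_force: 1.1
```

>>> apply_moves([
  [[0,0,-0.5,0.01,1.05,0,0.34],[0,0,-0.5,0.01,1.05,0,0.34],[0,0,-0.5,0.01,1.05,0,0.34]],
])

```text
t: 10.35
position: [0.523, -0.0203, 0.1387]
tcp_rot: [180.0, -0.0, 18.4]
ft_force: [-0.3, 1.9, -0.1]
opening: 0.0297
gripper_force: 1.0
```

>>> apply_moves([
  [[0,0,-0.5,0.01,1.05,0,0.34],[0,0,-0.5,0.01,1.05,0,0.34],[0,0,-0.5,0.01,1.05,0,0.34]],
])

```text
t: 10.65
position: [0.5241, -0.0233, 0.1387]
tcp_rot: [180.0, -0.0, 19.9]
ft_force: [0.2, 2.0, -0.4]
opening: 0.03
gripper_force: 1.0
```

>>> apply_moves([
  [[0,0,-0.5,0.01,1.05,0,0.34],[0,0,-0.5,0.01,1.05,0,0.34],[0,0,-0.5,0.01,1.05,0,0.34]],
])

```text
t: 10.95
position: [0.5253, -0.0262, 0.1387]
tcp_rot: [180.0, -0.0, 21.4]
ft_force: [-0.7, 2.9, -0.3]
opening: 0.0299
gripper_force: 1.0
```

>>> apply_moves([
  [[0,0,-0.5,0.01,1.05,0,0.34],[0,0,-0.5,0.01,1.05,0,0.34],[0,0,-0.5,0.01,1.05,0,0.34]],
])

```text
t: 11.25
position: [0.5265, -0.0291, 0.1387]
tcp_rot: [180.0, -0.0, 22.9]
ft_force: [0.6, 2.6, -1.1]
opening: 0.0302
gripper_force: 1.0
```

>>> apply_moves([
  [[0,0,-0.5,0.01,1.05,0,0.34],[0,0,-0.5,0.01,1.05,0,0.34],[0,0,-0.5,0.01,1.05,0,0.34]],
])

```text
t: 11.55
position: [0.5277, -0.0319, 0.1387]
tcp_rot: [180.0, -0.0, 24.4]
ft_force: [0.3, 1.7, -0.6]
opening: 0.0299
gripper_force: 1.0
```

>>> apply_moves([
  [[0,0,-0.5,0.01,1.05,0,0.34],[0,0,-0.5,0.01,1.05,0,0.34],[0,0,-0.5,0.01,1.05,0,0.34]],
])

```text
t: 11.85
position: [0.529, -0.0348, 0.1387]
tcp_rot: [180.0, -0.0, 25.9]
ft_force: [1.6, 2.4, 0.6]
opening: 0.0299
gripper_force: 1.0
```

>>> apply_moves([
  [[0,0,-0.5,0.01,1.05,0,0.34],[0,0,-0.5,0.01,1.05,0,0.34],[0,0,-0.5,0.01,1.05,0,0.34]],
])

```text
t: 12.15
position: [0.5304, -0.0376, 0.1387]
tcp_rot: [180.0, -0.0, 27.4]
ft_force: [0.5, 2.3, -0.2]
opening: 0.03
gripper_force: 1.0
```

>>> apply_moves([
  [[0,0,-0.5,0.01,1.05,0,0.34],[0,0,-0.5,0.01,1.05,0,0.34],[0,0,-0.5,0.01,1.05,0,0.34]],
])

```text
t: 12.45
position: [0.5319, -0.0404, 0.1387]
tcp_rot: [180.0, 0.0, 28.9]
ft_force: [0.7, 2.4, -0.3]
opening: 0.0302
gripper_force: 1.0
```

>>> apply_moves([
  [[0,0,-0.5,0.01,1.05,0,0.34],[0,0,-0.5,0.01,1.05,0,0.34],[0,0,-0.5,0.01,1.05,0,0.34]],
])

```text
t: 12.75
position: [0.5334, -0.0432, 0.1387]
tcp_rot: [-180.0, 0.0, 30.4]
ft_force: [0.4, 2.8, 0.1]
opening: 0.0298
gripper_force: 1.0
```

>>> apply_moves([
  [[0,0,-0.5,0.01,1.05,0,0.34],[0,0,-0.5,0.01,1.05,0,0.34],[0,0,-0.5,0.01,1.05,0,0.34]],
])

```text
t: 13.05
position: [0.5348, -0.046, 0.1386]
tcp_rot: [-180.0, 0.1, 31.9]
ft_force: [-0.6, 1.8, -1.7]
opening: 0.0298
gripper_force: 0.9
```

>>> apply_moves([
  [[0,0,-0.5,0.01,1.05,0,0.34],[0,0,-0.5,0.01,1.05,0,0.34]],
])

```text
t: 13.25
position: [0.5359, -0.0483, 0.1386]
tcp_rot: [180.0, 0.1, 32.9]
ft_force: [-0.3, 0.8, -0.9]
opening: 0.03
gripper_force: 0.4
```

```bash
python3 - <<'E'
from h import *
st()
im,P=look('scene'); cv2.imwrite('pics/s2.png',cv2.resize(im[190:300,210:357,::-1],(748,560),interpolation=cv2.INTER_CUBIC)); st()
E
```

```text
t 13.25 rad from home 1.054 r 0.1214 z 0.1386 yawrel 60.5 f rad/tan/z -0.18 -0.83 -0.92 open 0.03
t 13.3 rad from home 1.0562 r 0.1214 z 0.1387 yawrel 60.5 f rad/tan/z 0.02 -0.12 0.38 open 0.0298
```

View pics/s2.png

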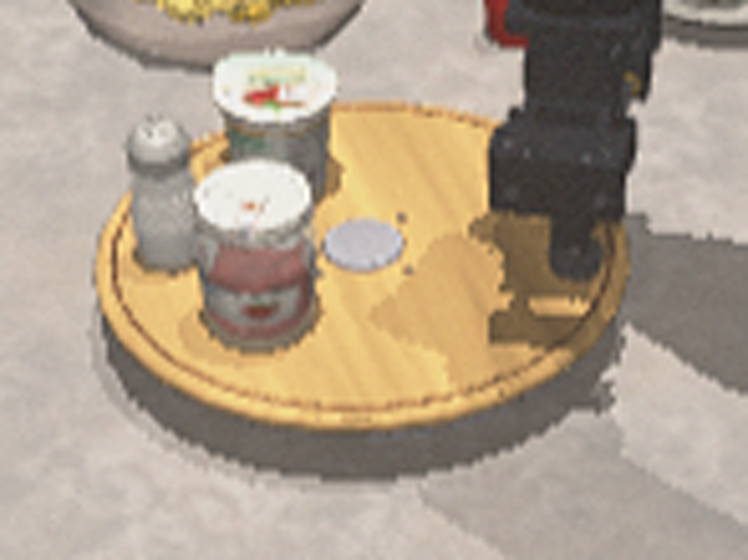

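>>> apply_moves([
  [[0,0,-0.5,0.01,1.05,0,0.34],[0,0,0,0,0,0,0.34]],
])

```text
t: 13.5
position: [0.5367, -0.049, 0.1387]
tcp_rot: [180.0, 0.0, 33.4]
ft_force: [-0.2, 0.5, -0.4]
opening: 0.0298
gripper_force: 0.1
```

```bash
python3 -c "
from h import *
st()"
```

```text
t 13.5 rad from home 1.0617 r 0.1211 z 0.1387 yawrel 60.97 f rad/tan/z -0.06 -0.53 -0.39 open 0.0298
```

>>> apply_moves([
  [[0,0,-0.5,0.01,1.05,0,0.34]],
])

```text
t: 13.6
position: [0.537, -0.0491, 0.1387]
tcp_rot: [-180.0, 0.0, 33.9]
ft_force: [-1.8, 2.8, -0.0]
opening: 0.0301
gripper_force: 1.6
```

>>> apply_moves([
  [[0,0,0,0,0,0,0.34],[0,0,0,0,0,0,0.34]],
])

```text
t: 13.8
position: [0.537, -0.049, 0.1387]
tcp_rot: [-180.0, 0.0, 33.9]
ft_force: [-1.5, 1.7, 0.6]
opening: 0.0298
gripper_force: 1.2
```

```bash
python3 -c "
from h import *
st()"
```

```text
t 13.8 rad from home 1.0638 r 0.1209 z 0.1387 yawrel 61.51 f rad/tan/z 0.37 -2.25 0.59 open 0.0298
```

The tray is blocked while under only about 2–3 N, so the pin has dropped. I'll back off, open, retreat and check the knob height.

>>> apply_moves([
  [[0,0,0,0,-1,0,0.4],[0,0,0,0,-1,0,0.5],[0,0,0,0,0,0,0.7],[0,0,0,0,0,0,0.7],[0,0,0,0,0,-3,0.7],[0,0,0,0,0,-10,0.7],[0,0,0,0,0,-20,0.7],[0,0,0,0,0,-35,0.7],[0,0,0,0,0,-40,0.7],[0,0,0,-35,0,-30,0.7],[0,0,0,-40,0,-10,0.7],[0,0,0,-30,0,0,0.7],[0,0,0,-10,0,0,0.7],[0,0,0,0,0,0,0.7],[0,0,0,0,0,0,0.7]],
])

```text
t: 15.3
position: [0.4423, -0.1109, 0.2869]
tcp_rot: [180.0, -0.1, 33.9]
ft_force: [0.3, -0.2, -0.3]
opening: 0.0616
gripper_force: 0.0
```

```bash
python3 - <<'E'
from h import *
im,P=look('scene','s3.png'); im2,Q=look('top','t3.png')
np.save('sceneP3.npy',P)
cv2.imwrite('pics/both3.png',np.hstack([cv2.resize(im[190:300,210:357,::-1],(400,300)),cv2.resize(im2[130:280,220:420,::-1],(400,300))]))
for n,A,B in(('scene',np.load('sceneP.npy'),P),('top',np.load('topP.npy'),Q)):
    for X,c in((A,(.5305,.0735)),(B,tuple(AX+.1205*np.array([np.cos(2.6616+1.045),np.sin(2.6616+1.045)])))):
        k=(np.hypot(X[...,0]-c[0],X[...,1]-c[1])<.022)&(X[...,2]>.07)&(X[...,2]<.125); z=X[k]
        print(n,c,k.sum(),np.percentile(z[:,2],[50,80,90]) if k.sum() else '',(z.min(0)+z.max(0))/2 if k.sum() else '')
E
```

```text
scene (0.5305, 0.0735) 109 [0.09453661 0.10024749 0.10146422] [0.52511107 0.07988708 0.09015618]
scene (np.float64(0.5361275476245303), np.float64(-0.04691835349327149)) 97 [0.09475032 0.10006221 0.10144768] [ 0.53232985 -0.04316344  0.08790016]
top (0.5305, 0.0735) 87 [0.10051351 0.10380991 0.10504835] [0.53158087 0.0727599  0.09537214]
top (np.float64(0.5361275476245303), np.float64(-0.04691835349327149)) 84 [0.09989766 0.10357613 0.10526023] [ 0.53747592 -0.04861782  0.09247611]
```

View pics/both3.png

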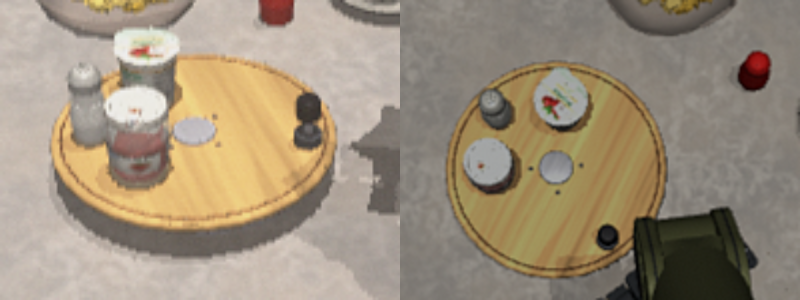

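The knob is back at its home height: 90th percentile 0.1014 m against 0.1015 m at the start in the scene camera, and 0.1053 against 0.1050 m in the top camera. The items on the tray are standing and the gripper is clear, so I'm handing in.

```bash
python3 -c "
from h import *
print(hand_in())"
```

```text
the job is handed in; nothing more can be done
None
```

The carousel is at its next stop: the pin is home in the next hole, about 1.05 rad counter-clockwise, the tray items are standing, the gripper is clear, and the job was handed in at about 15 s.

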